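# Seat the cuvette changer and hold the photometer lid open at 60 degrees

## Task

With the photometer's lid still shut, gently push the cuvette-changer rod on its left side in until you feel it meet its stop, and leave it fully home. Then raise the sample-well lid, which has a finger tab, and hold it still, open at 60 degrees, so a colleague can look into the well: finish while still holding the lid, since it falls shut if let go. Leave the glassware and bottles around it where they stand.

Things in the scene. Friction and masses are not known exactly. Their poses are not given: they have to be found in the camera images.
- photometer: White bench photometer fixed to the bench, 220 deep (its x), 300 wide (its y), 110 tall. Origin: centre of its underside; its x axis points to its rear (away from the robot), y to its left, z up; it may be turned up to about 20 degrees. Keypad and display are on its right half, the lidded sample well on its left half.
- lid (a joint): Hinge of the sample-well lid, in rad: 0 closed flat on top, grows as the front edge rises; 1.047 is 60 degrees; it can open to 1.5. The lid weighs 0.2 to 0.45 kg and falls shut when let go at any angle up to there.
- lid_hinge (a point): A point on the lid's hinge axis, at the middle of the lid's rear edge, 114 above the bench and at (60, 75) in the photometer's x, y. The axis runs along the photometer's y.
- lid_panel: The lid: grey plate 136 deep, 130 wide, 10 thick, black upright tab on top near its front edge. Origin on the hinge axis at lid_hinge; axes parallel to the photometer's when closed, turning with the lid. Tab: 14 along x, 18 along y, 44 tall above the plate. Pinched along y, the tab turns between the fingers, so the gripper can keep pointing down while the lid swings.
- lid_grip (a point): Middle of the upper part of the lid's finger tab, where to pinch it: 112 in front of the hinge axis and 40 above it when closed (32 above the plate's top). Moves on a circle of radius 119 about the hinge axis.
- rod (a joint): Slide of the cuvette-changer rod, in m: 0 fully pulled out, grows as it is pushed into the photometer. At the start 16 to 40 mm of travel remain to the internal stop. Sliding takes about 2 to 3 N (stiff friction, no spring: it stays where it is left); at the stop the resistance rises sharply and it goes no further.
- rod_knob: Black round knob on a thin steel rod standing out of the photometer's left face, 70 above the bench; knob 32 in diameter, 22 long, its axis along the photometer's y. Axes parallel to the photometer's. At the stop the knob still stands clear of the photometer by more than 30.
- rod_end (a point): Centre of the knob's flat outer face (90 along +y from the knob body's origin). Push here towards the photometer's -y.
- beaker: Bystander: clear glass beaker, 52 wide, 70 tall; origin at the centre of its underside, standing loose on the bench.
- weighing_jar: Bystander: small clear glass weighing jar with lid, 44 wide, 60 tall; origin at the centre of its underside, standing loose on the bench.
- bottle_a: Bystander: amber reagent bottle with screw cap, 60 wide, 125 tall; origin at the centre of its underside, standing loose on the bench.
- bottle_b: Bystander: second amber reagent bottle, 60 wide, 125 tall; origin at the centre of its underside, standing loose on the bench.
- bottle_c: Bystander: clear reagent bottle with screw cap, 60 wide, 110 tall; origin at the centre of its underside, standing loose on the bench.
- flask: Bystander: volumetric flask, round belly 72 wide and thin neck, 150 tall; origin at the centre of its underside, standing loose on the bench.
- bulb: Bystander: dark rubber pipette bulb standing on its round end, 52 wide, 80 tall; origin at the centre of its underside, standing loose on the bench.

How it is judged:
By the outcome, as a careful person would: the job done as asked, in the order asked, and still so for the second after the job is handed in, while the arm keeps its last pose, push and grip.
It also fails if it takes over 59 s, if anything falls off the work surface, if the arm or the gripper's body presses on something with over 40 N, if the wrist force passes 120 N, or if a joint passes its speed limit or range.

## Robot

A 6-joint arm with a two-finger parallel gripper is mounted at the origin on the work surface. World frame = base frame: x ahead of the robot, y to its left, z up, the work surface at z = 0. Lengths are in m, angles in degrees, forces in N, time in s.
With the tool pointing down it reaches from about 0.4 to 0.825 m from the base axis. Payload 7 kg.
Tool frame: the origin (TCP) lies on the mounting face of the last link; the fingertips stand 178 mm ahead of it and the grasp point (between the pads) lies 159 mm ahead of it; z points along the fingers, y is the direction in which the jaws open and shut (so a half turn about z gives the same grasp; the last joint's range is limited). The gripper opens to 88 mm and grips with 3 to 60 N. Pads are 19 mm wide; open, the fingers measure 130 mm over their backs; the gripper's body (78 mm by 193 mm) begins 47 mm behind the grasp point.
Start: joints at [92.137, 20.546, 0.682, 0, -70.136, -16.507], TCP at [0.168, 0.654, 0.405] pointing down, gripper open.
Joint ranges: [-176.03, 176.03], [-82.01, 121.73], [-58.28, 71.71], [-173.87, 95.51], [-174.79, -0.11], [-173.66, 173.66]. Speed limits (degrees/s): [136.94, 136.94, 172.46, 180, 180, 180].

## Interface

Orientations are given as [roll, pitch, yaw] about the fixed x, y, z axes, in that order (R = Rz(yaw) Ry(pitch) Rx(roll)).
In Python, from plant import r gives the robot as it stands. The module is installed in compiled form; this text tells all that it offers.
- The arm moves only by the tool carry_out, never from a script. Its argument "plan" is a list of rows, each a list of 3 entries, a list of its own where there are three numbers: the shift along the tool's x, y, z in m, then the turn, a rotation vector about the tool's x, y, z in degrees, then the closure in counts, from 0 (fully open) to 255 (shut). In form: [[[x, y, z], [ax, ay, az], hand], ...]. A call has 1 to 12 rows; each row shifts and turns the commanded pose from where the row before left it, along the tool's axes as they then stand; what a row does not reach is not made up. A row lasts 1/12 s, in which the tool goes at most 41.7 mm and 7.16 degrees, less where a joint would pass 70% of its speed; a pose out of reach is approached as far as the arm can. A call is refused whole if a number of a shift passes 0.0417 or a number of a turn 7.16, either way. A call with a gripper value outside its range is refused whole. The fingers move at their own pace and stop on an object; "grip_force" is the grip in N (left out, the last holds). Time passes only in rows, so rows that do not move let the fingers close. It gives the time, the measured TCP pose, the force and the opening at its end, in the units of the state.
- r.get_state(): the state, without advancing time (a new reading comes with each control period).
- r.capture(name): name is "side" or "top"; returns the picture (480x640x3 uint8, red, green, blue); there is no depth.
- r.get_calibration(name): a dict with "K" (3x3 intrinsics, pixels), "D" ([k1, k2, p1, p2, k3] as OpenCV has them; the pictures are not rectified), "rvec" (rotation vector, rad) and "tvec" (3), from world to camera coordinates, as OpenCV has them. Camera axes: x right, y down, z forward; pixel columns grow to the right and rows downward; lengths in m; the calibration is good to about 2 mm. A picture is of the moment at which its call begins. get_calibration takes no time and is no camera call.
- r.close_job(): hands the job in, once; it reports no verdict.
The state is a dict: "time_s": time; "joints": joint angles; "qd": joint speeds; "joint_torque": joint torques, N m; "tcp_pos": TCP position; "eef_rot": TCP orientation; "contact_force": force on the tool from outside, world axes, zero at the start; "moment": the same for the moment, N m; "gripper_width": finger opening in m.
Only numpy, scipy, OpenCV 4.12 (cv2) and the standard library are available. Lean on these libraries where they do the work, as an engineer would, in place of code of your own. Each camera call takes 0.05 s, during which the arm holds its last target. There are 200 camera calls.

## Working session

There is one attempt and no reset: what is moved stays moved. The work goes in short steps, Python scripts to look and compute and a tool call to move; the robot and the scene stay as the last step left them, time stands still between calls to the robot, and variables do not carry over. Pictures are saved under pics/ and viewed, about 8 in all and at most 12, crops included, and the job is handed in when it is done.

Besides the shell and the picture viewer there is one more tool, called after ">>>" by a JSON object that holds its "api" and its "payload". carry_out: Moves the arm, as the interface text tells. Its arguments: {"type":"object","properties":{"plan":{"type":"array","items":{"type":"array"}},"grip_force":{"type":"number"}},"required":["plan"]}

```bash
mkdir -p pics; python3 - <<'E'
from plant import r
import cv2
for n in("side","top"):
    cv2.imwrite(f"pics/{n}0.png",r.capture(n)[:,:,::-1]); print(r.get_calibration(n))
print(r.get_state())
E
```

```text
{'K': array([[622.01499121,   0.        , 307.52116229],
       [  0.        , 622.01499121, 237.3157912 ],
       [  0.        ,   0.        ,   1.        ]]), 'D': array([0.0014865, 0.       , 0.       , 0.       , 0.       ]), 'rvec': array([ 0.29694998, -2.83543817,  1.1284137 ]), 'tvec': array([0.55129798, 0.15564424, 1.23306473])}
{'K': array([[442.03440243,   0.        , 317.46086566],
       [  0.        , 442.03440243, 228.79111507],
       [  0.        ,   0.        ,   1.        ]]), 'D': array([-0.0833146,  0.       ,  0.       ,  0.       ,  0.       ]), 'rvec': array([ 2.20548773, -2.22974759,  0.01359526]), 'tvec': array([-0.00924419,  0.55606376,  0.91490011])}
{'time_s': 0.1, 'joints': array([ 9.21392190e+01,  2.05872147e+01,  6.37990247e-01, -1.58618740e-02,
       -7.01364438e+01, -1.65060130e+01]), 'qd': array([ 0.04852322, -0.03002177,  0.14516513,  0.12022571,  0.07161764,
       -0.07230641]), 'joint_torque': array([-1.84630233e-03, -5.84167850e+01,  2.93751276e+01,  7.01544240e+00,
        1.02132914e-02, -5.56771636e-05]), 'tcp_pos': array([0.16746299, 0.65371365, 0.40381554]), 'eef_rot': array([ 1.79913625e+02, -1.00442531e-02, -1.43721872e+01]), 'contact_force': array([-0.20130727,  0.03770132, -0.00040303]), 'moment': array([ 0.03011356, -0.01109889,  0.0228339 ]), 'gripper_width': 0.08780144598785285}
```

View pics/side0.png

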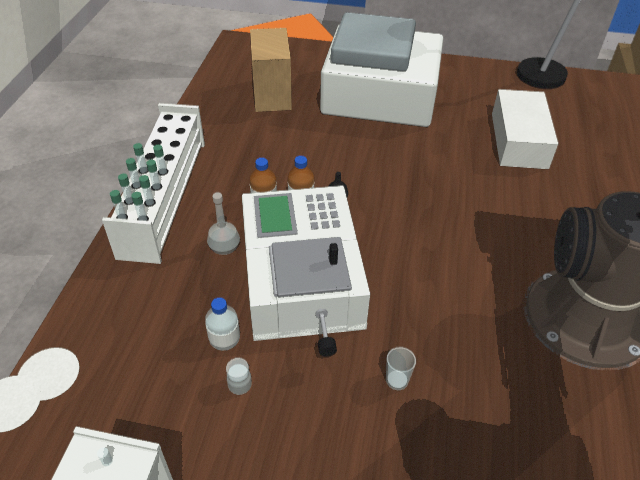

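View pics/top0.png

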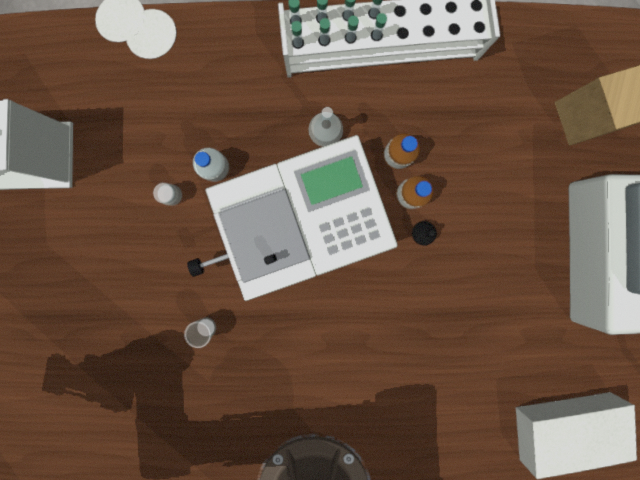

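The side view shows the photometer's top corners at about (243,193), (347,187), (367,293) and (253,305), with the knob at (327,346) and the tab at (333,253). In the top view the corners are at (207,190), (359,137), (396,246) and (245,299), with the knob at (195,267) and the tab at (270,258). The beaker at (200,333) is the bystander nearest the knob.

```bash
cat > h.py <<'E'
from plant import r
import numpy as np, cv2
from scipy.optimize import least_squares
C={n:r.get_calibration(n) for n in("side","top")}
def proj(n,P):
    c=C[n]; return cv2.projectPoints(np.array(P,float).reshape(-1,1,3),c["rvec"],c["tvec"],c["K"],c["D"])[0][:,0]
def onz(n,uv,z):
    c=C[n]; R=cv2.Rodrigues(c["rvec"])[0]; o=-R.T@c["tvec"]
    p=cv2.undistortPoints(np.array([[uv]],float),c["K"],c["D"])[0,0]; d=R.T@np.r_[p,1]
    return o+d*(z-o[2])/d[2]
def tri(obs): # {name:uv}
    return least_squares(lambda P:np.concatenate([proj(n,P)[0]-uv for n,uv in obs.items()]),[.5,.1,.1])
def W(p,L): # photometer pose (x,y,yaw rad), local->world
    L=np.atleast_2d(np.array(L,float)); c,s=np.cos(p[2]),np.sin(p[2])
    return np.c_[p[0]+c*L[:,0]-s*L[:,1],p[1]+s*L[:,0]+c*L[:,1],L[:,2]]
E
python3 - <<'E'
from h import *
loc=[[.11,.15,.11],[.11,-.15,.11],[-.11,-.15,.11],[-.11,.15,.11]]
obs={"top":np.array([(207,190),(359,137),(396,246),(245,299)]),"side":np.array([(253,305),(243,193),(347,187),(367,293)])}
for ns in (["top"],["side"],["top","side"]):
    f=least_squares(lambda p:np.concatenate([(proj(n,W(p,loc))-obs[n]).ravel() for n in ns]),[.5,.05,.3])
    print(ns,f.x[:2].round(4),np.degrees(f.x[2]).round(2),f.fun.round(1))
p=f.x
k=tri({"top":(195,267),"side":(327,346)});print("knob",k.x,k.fun)
print("knob local",W([0,0,-p[2]],[k.x-np.r_[p[:2],0]]))
t=tri({"top":(270,259),"side":(333,253)});print("tab",t.x,t.fun,"pred",W(p,[-.052,.075,.154]))
for n,uv,z in(("beaker",(206,327),.0),("beaker top",(199,334),.07),("jar",(168,195),.05),("botC cap",(203,159),.11)):print(n,onz("top",uv,z).round(3))
print("beaker s",onz("side",(400,358),.07).round(3),onz("side",(398,380),.0).round(3))
E
python3 - <<'E'
import cv2,sys
sys.path.insert(0,'.')
a=cv2.imread('pics/side0.png')[170:410,200:430];b=cv2.imread('pics/top0.png')[125:365,150:410]
import numpy as np
cv2.imwrite('pics/c0.png',np.hstack([cv2.resize(a,None,fx=1.6,fy=1.6,interpolation=2),cv2.resize(b,None,fx=1.6,fy=1.6,interpolation=2)]))
E
```

```text
['top'] [0.5753 0.0137] 18.56 [-1.6 -1.7 -0.1 -2.1  2.4  1.5 -0.7  2.2]
['side'] [0.5712 0.0147] 18.17 [-3.3  0.   0.3 -0.8 -1.  -2.2  4.   1.6]
['top', 'side'] [0.5734 0.0139] 18.43 [-1.7 -0.9 -0.  -1.   2.2  2.8 -1.   3.1 -4.  -0.3 -1.  -1.  -2.3 -2.7
  3.1  0.8]
knob [0.48260112 0.22219984 0.07040031] [ 1.39107461e-01  7.00624061e-01 -6.53386565e-01 -5.93857537e-04]
knob local [[-0.02035716  0.22629423  0.07040031]]
tab [0.50172549 0.06875175 0.14501929] [ 0.07917926  0.39444119 -0.42457122  0.00426886] pred [[0.50040243 0.0686605  0.154     ]]
beaker [0.353 0.221 0.   ]
beaker top [0.354 0.217 0.07 ]
jar [0.626 0.281 0.05 ]
botC cap [0.686 0.195 0.11 ]
beaker s [0.352 0.22  0.07 ] [0.348 0.221 0.   ]
```

View pics/c0.png

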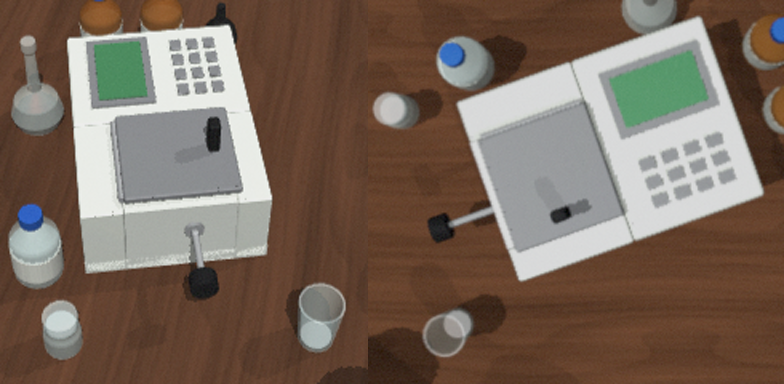

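The knob is at local (-20, 226) mm and z 70, and the tab agrees with the fitted pose, which is x 0.573, y 0.014, yaw 18.4°. I'll align the tool yaw with the photometer, close the fingers, and travel high to the outer side of the knob.

>>> {"api": "carry_out", "payload": {"plan": [[[0,0,0],[0,0,-6.55],255],[[0,0,0],[0,0,-6.55],255],[[0,0,0],[0,0,-6.55],255],[[0,0,0],[0,0,-6.55],255],[[0,0,0],[0,0,-6.55],255],[[0.01,0.028,0],[0,0,0],255],[[0.01,0.028,0],[0,0,0],255],[[0.01,0.028,0],[0,0,0],255],[[0.01,0.028,0],[0,0,0],255],[[0.01,0.028,0],[0,0,0],255],[[0.01,0.028,0],[0,0,0],255],[[0.01,0.028,0],[0,0,0],255]], "grip_force": 20}}

```text
time_s: 1.1
tcp_pos: [0.2964, 0.4885, 0.4044]
eef_rot: [180.0, 0.0, 18.4]
contact_force: [0.5, -0.4, 0.1]
gripper_width: 0.0128
```

>>> {"api": "carry_out", "payload": {"plan": [[[0.01,0.028,0],[0,0,0],255],[[0.01,0.028,0],[0,0,0],255],[[0.01,0.028,0],[0,0,0],255],[[0.01,0.028,0],[0,0,0],255],[[0.01,0.028,0],[0,0,0],255],[[0.01,0.028,0],[0,0,0],255],[[0.01,0.028,0],[0,0,0],255],[[0.01,0.028,0],[0,0,0],255],[[0,0,0],[0,0,0],255],[[0,0,0],[0,0,0],255]]}}

```text
time_s: 1.93
tcp_pos: [0.443, 0.3013, 0.4044]
eef_rot: [180.0, 0.0, 18.2]
contact_force: [0.3, 0.8, -0.2]
gripper_width: 0.0005
```

>>> {"api": "carry_out", "payload": {"plan": [[[0.013,0.02,0],[0,0,0],255],[[0,0,0.027],[0,0,0],255],[[0,0,0.027],[0,0,0],255],[[0,0,0.027],[0,0,0],255],[[0,0,0.027],[0,0,0],255],[[0,0,0.027],[0,0,0],255],[[0,0,0.026],[0,0,0],255],[[0,0,0],[0,0,0],255],[[0,0,0],[0,0,0],255]]}}

```text
time_s: 2.68
tcp_pos: [0.4604, 0.2881, 0.2428]
eef_rot: [179.9, 0.2, 18.4]
contact_force: [0.5, 0.2, 1.2]
gripper_width: 0.0005
```

```bash
python3 - <<'E'
from h import *
s=r.get_state();print(s["tcp_pos"],s["contact_force"],s["eef_rot"])
a=r.capture("side")[:,:,::-1];b=r.capture("top")[:,:,::-1]
cv2.imwrite('pics/a1.png',np.hstack([cv2.resize(a[230:430,220:440],None,fx=1.7,fy=1.7),cv2.resize(b[180:380,150:370],None,fx=1.7,fy=1.7)]))
E
```

```text
[0.46043256 0.2880622  0.24282574] [0.49188756 0.1673447  1.19333634] [1.79884429e+02 1.57928826e-01 1.84366127e+01]
```

View pics/a1.png

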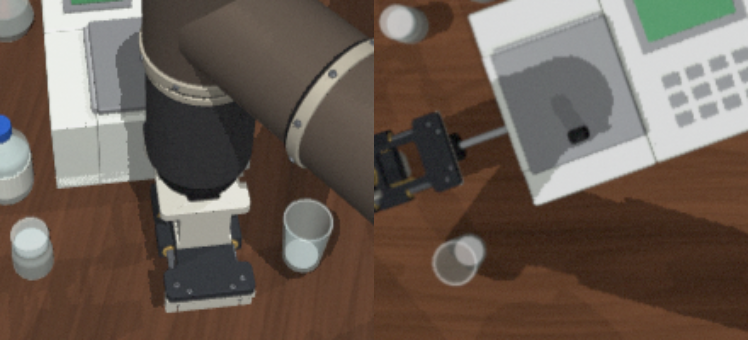

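The closed fingers line up with the rod, and the beaker and jar are clear. I estimate a gap of about 38 mm to the knob face, so I'll approach in small steps.

>>> {"api": "carry_out", "payload": {"plan": [[[0,0.007,0],[0,0,0],255],[[0,0.007,0],[0,0,0],255],[[0,0.007,0],[0,0,0],255],[[0,0.004,0],[0,0,0],255],[[0,0.003,0],[0,0,0],255],[[0,0.002,0],[0,0,0],255],[[0,0.002,0],[0,0,0],255],[[0,0,0],[0,0,0],255]]}}

```text
time_s: 3.45
tcp_pos: [0.4712, 0.257, 0.2437]
eef_rot: [180.0, 0.0, 18.4]
contact_force: [0.1, 1.0, 1.4]
gripper_width: 0.0002
```

>>> {"api": "carry_out", "payload": {"plan": [[[0,0.002,0],[0,0,0],255],[[0,0.002,0],[0,0,0],255],[[0,0.002,0],[0,0,0],255],[[0,0.002,0],[0,0,0],255]]}}

```text
time_s: 3.78
tcp_pos: [0.4736, 0.2497, 0.2436]
eef_rot: [180.0, 0.0, 18.4]
contact_force: [-0.3, -0.3, 0.2]
gripper_width: 0.0001
```

>>> {"api": "carry_out", "payload": {"plan": [[[0,0.002,0],[0,0,0],255],[[0,0.002,0],[0,0,0],255],[[0,0.002,0],[0,0,0],255]]}}

```text
time_s: 4.03
tcp_pos: [0.4755, 0.2441, 0.2437]
eef_rot: [-180.0, -0.0, 18.4]
contact_force: [-1.2, 2.5, -0.5]
gripper_width: 0.0004
```

Contact reads about 2.7 N along the rod, which is sliding friction. I'll keep going and watch for a sharp rise.

>>> {"api": "carry_out", "payload": {"plan": [[[0,0.002,0],[0,0,0],255],[[0,0.002,0],[0,0,0],255],[[0,0.002,0],[0,0,0],255],[[0,0.002,0],[0,0,0],255],[[0,0.002,0],[0,0,0],255]]}}

```text
time_s: 4.45
tcp_pos: [0.4787, 0.2344, 0.2437]
eef_rot: [-180.0, -0.0, 18.4]
contact_force: [-0.4, 2.4, -1.2]
gripper_width: 0.0005
```

>>> {"api": "carry_out", "payload": {"plan": [[[0,0.002,0],[0,0,0],255],[[0,0.002,0],[0,0,0],255]]}}

```text
time_s: 4.62
tcp_pos: [0.48, 0.2306, 0.2437]
eef_rot: [-180.0, -0.0, 18.4]
contact_force: [-0.9, 1.3, -0.8]
gripper_width: 0.0007
```

>>> {"api": "carry_out", "payload": {"plan": [[[0,0.002,0],[0,0,0],255],[[0,0.002,0],[0,0,0],255]]}}

```text
time_s: 4.78
tcp_pos: [0.4813, 0.2268, 0.2437]
eef_rot: [-180.0, -0.0, 18.4]
contact_force: [0.8, 1.8, -0.9]
gripper_width: 0.0006
```

>>> {"api": "carry_out", "payload": {"plan": [[[0,0.002,0],[0,0,0],255],[[0,0.002,0],[0,0,0],255]]}}

```text
time_s: 4.95
tcp_pos: [0.4826, 0.223, 0.2437]
eef_rot: [-180.0, -0.0, 18.4]
contact_force: [0.1, 1.7, -0.7]
gripper_width: 0.0004
```

>>> {"api": "carry_out", "payload": {"plan": [[[0,0.002,0],[0,0,0],255],[[0,0.002,0],[0,0,0],255]]}}

```text
time_s: 5.12
tcp_pos: [0.4838, 0.2192, 0.2437]
eef_rot: [-180.0, -0.0, 18.4]
contact_force: [0.5, 2.8, -1.5]
gripper_width: 0.0005
```

>>> {"api": "carry_out", "payload": {"plan": [[[0,0.002,0],[0,0,0],255],[[0,0.001,0],[0,0,0],255]]}}

```text
time_s: 5.28
tcp_pos: [0.4845, 0.2171, 0.2438]
eef_rot: [-179.9, -0.1, 18.4]
contact_force: [-6.7, 12.3, 0.5]
gripper_width: 0.0007
```

>>> {"api": "carry_out", "payload": {"plan": [[[0,0.002,0],[0,0,0],255],[[0,0.001,0],[0,0,0],255]]}}

```text
time_s: 5.45
tcp_pos: [0.4848, 0.2162, 0.2438]
eef_rot: [-179.7, -0.1, 18.3]
contact_force: [-17.7, 25.1, 1.4]
gripper_width: 0.0003
```

The force rose sharply to about 30 N with almost no further motion, after about 28 mm of travel, so this is the stop. I'll back straight off, rise, open the gripper and look.

>>> {"api": "carry_out", "payload": {"plan": [[[0,0,0],[0,0,0],255],[[0,-0.01,0],[0,0,0],255],[[0,-0.02,0],[0,0,0],255],[[0,-0.02,0],[0,0,0],255],[[0,0,-0.03],[0,0,0],255],[[0,0,-0.04],[0,0,0],255],[[0,0,-0.04],[0,0,0],255],[[0,0,-0.04],[0,0,0],0],[[0,0,-0.01],[0,0,0],0],[[0,0,0],[0,0,0],0]]}}

```text
time_s: 6.28
tcp_pos: [0.4703, 0.2611, 0.408]
eef_rot: [-179.9, -0.4, 18.4]
contact_force: [-0.3, 0.6, -0.2]
gripper_width: 0.0151
```

```bash
python3 - <<'E'
from h import *
s=r.get_state();print(s["tcp_pos"],s["contact_force"],s["gripper_width"])
a=r.capture("side")[:,:,::-1];b=r.capture("top")[:,:,::-1]
cv2.imwrite('pics/a2.png',np.hstack([cv2.resize(a[200:400,230:430],None,fx=2,fy=2,interpolation=2),cv2.resize(b[160:360,160:360],None,fx=2,fy=2,interpolation=2)]))
E
```

```text
[0.47031451 0.261101   0.40796158] [-0.28408059  0.63332038 -0.17979449] 0.015084458834388017
```

View pics/a2.png

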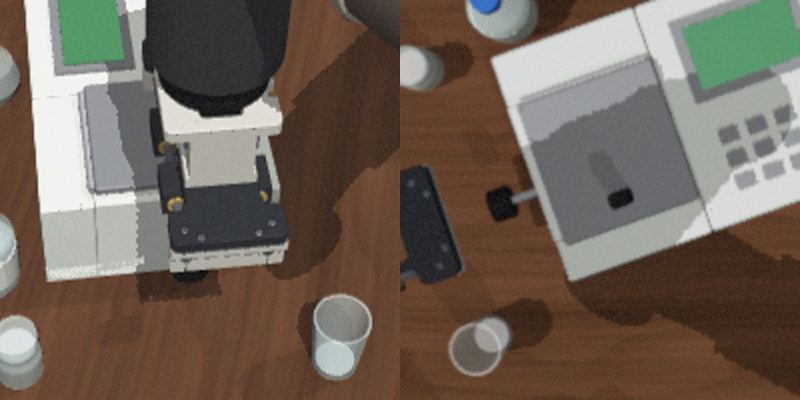

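The knob has moved in, from (195,267) to about (211,261) in the top image. The lid is shut, the tab is at (270,259), and the glassware hasn't moved. Next I'll move over the tab.

>>> {"api": "carry_out", "payload": {"plan": [[[-0.0045,0.0274,0],[0,0,0],0],[[-0.0045,0.0274,0],[0,0,0],0],[[-0.0045,0.0274,0],[0,0,0],0],[[-0.0045,0.0274,0],[0,0,0],0],[[-0.0045,0.0274,0],[0,0,0],0],[[-0.0045,0.0274,0],[0,0,0],0],[[-0.0045,0.0274,0],[0,0,0],0],[[0,0,0.02],[0,0,0],0],[[0,0,0.015],[0,0,0],0],[[0,0,0],[0,0,0],0],[[0,0,0],[0,0,0],0]]}}

```text
time_s: 7.3
tcp_pos: [0.5, 0.0687, 0.3671]
eef_rot: [179.9, 0.2, 18.4]
contact_force: [0.1, 0.3, 0.5]
gripper_width: 0.0871
```

```bash
python3 - <<'E'
from h import *
s=r.get_state();print(s["tcp_pos"],s["contact_force"],s["gripper_width"],s["eef_rot"])
g=s["tcp_pos"]-[0,0,.159]
print(g,{n:proj(n,[g,g-[0,0,.019]]).round(1) for n in C})
a=r.capture("side")[:,:,::-1];b=r.capture("top")[:,:,::-1]
cv2.imwrite('pics/a3.png',np.hstack([cv2.resize(a[190:340,250:400],None,fx=2.6,fy=2.6,interpolation=2),cv2.resize(b[190:340,200:350],None,fx=2.6,fy=2.6,interpolation=2)]))
E
```

```text
[0.49996281 0.06869695 0.36712957] [0.05735609 0.27602454 0.47198727] 0.0870584211245756 [179.9426834    0.24288471  18.35723616]
[0.49996281 0.06869695 0.20812957] {'side': array([[334.6, 229.4],
       [334.3, 236.8]]), 'top': array([[266. , 262.8],
       [267.3, 262. ]])}
```

View pics/a3.png

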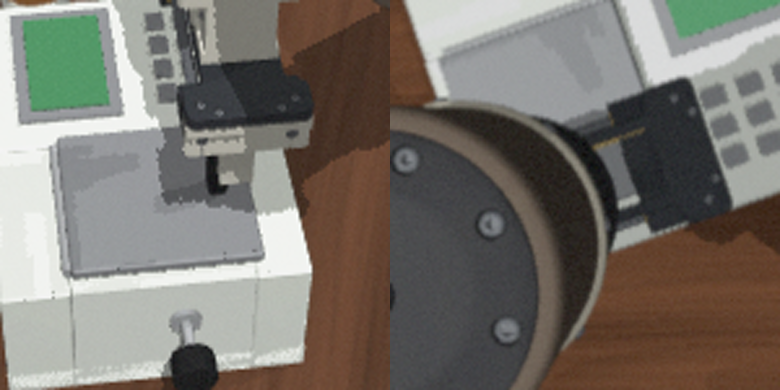

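The side view shows the open gripper above the tab, with the tab at about (333,256) between the fingers. The rod knob sits clear of the body. I'll shift +1.5 mm in x, descend 54 mm and pinch.

>>> {"api": "carry_out", "payload": {"plan": [[[0.0015,0,0.015],[0,0,0],0],[[0,0,0.015],[0,0,0],0],[[0,0,0.012],[0,0,0],0],[[0,0,0.012],[0,0,0],0],[[0,0,0],[0,0,0],0],[[0,0,0],[0,0,0],0]]}}

```text
time_s: 7.9
tcp_pos: [0.5019, 0.07, 0.315]
eef_rot: [180.0, 0.0, 18.4]
contact_force: [0.5, -0.2, -0.2]
gripper_width: 0.0874
```

>>> {"api": "carry_out", "payload": {"plan": [[[0,0,0],[0,0,0],255],[[0,0,0],[0,0,0],255],[[0,0,0],[0,0,0],255],[[0,0,0],[0,0,0],255],[[0,0,0],[0,0,0],255],[[0,0,0],[0,0,0],255],[[0,0,0],[0,0,0],255],[[0,0,0],[0,0,0],255],[[0,0,0],[0,0,0],255],[[0,0,0],[0,0,0],255]], "grip_force": 30}}

```text
time_s: 8.73
tcp_pos: [0.5018, 0.0696, 0.3146]
eef_rot: [180.0, 0.0, 18.4]
contact_force: [-1.4, 0.2, 0.1]
gripper_width: 0.0265
```

>>> {"api": "carry_out", "payload": {"plan": [[[0,0,0],[0,0,0],255],[[0,0,0],[0,0,0],255],[[0,0,0],[0,0,0],255],[[0,0,0],[0,0,0],255],[[0,0,0],[0,0,0],255],[[0,0,0],[0,0,0],255]]}}

```text
time_s: 9.23
tcp_pos: [0.5019, 0.0693, 0.3146]
eef_rot: [180.0, 0.0, 18.4]
contact_force: [2.8, -4.3, -2.2]
gripper_width: 0.0179
```

```bash
python3 - <<'E'
import numpy as np
a0=np.arctan2(40,112);c=18.4
prev=0
for th in np.arange(0,61,2.5):
    t=np.radians(th);x=-112*np.cos(t)+40*np.sin(t);z=112*np.sin(t)+40*np.cos(t)
    if th: print(th,"dx %.1f dz %.1f  total %.1f %.1f"%(x-px,-(z-pz),x+112,z-40))
    px,pz=x,z
E
```

```text
2.5 dx 1.9 dz -4.8  total 1.9 4.8
5.0 dx 2.1 dz -4.8  total 3.9 9.6
7.5 dx 2.3 dz -4.7  total 6.2 14.3
10.0 dx 2.5 dz -4.6  total 8.6 18.8
12.5 dx 2.7 dz -4.5  total 11.3 23.3
15.0 dx 2.9 dz -4.3  total 14.2 27.6
17.5 dx 3.0 dz -4.2  total 17.2 31.8
20.0 dx 3.2 dz -4.1  total 20.4 35.9
22.5 dx 3.4 dz -3.9  total 23.8 39.8
25.0 dx 3.6 dz -3.8  total 27.4 43.6
27.5 dx 3.7 dz -3.6  total 31.1 47.2
30.0 dx 3.9 dz -3.4  total 35.0 50.6
32.5 dx 4.0 dz -3.3  total 39.0 53.9
35.0 dx 4.2 dz -3.1  total 43.2 57.0
37.5 dx 4.3 dz -2.9  total 47.5 59.9
40.0 dx 4.4 dz -2.7  total 51.9 62.6
42.5 dx 4.5 dz -2.5  total 56.4 65.2
45.0 dx 4.6 dz -2.3  total 61.1 67.5
47.5 dx 4.7 dz -2.1  total 65.8 69.6
50.0 dx 4.8 dz -1.9  total 70.6 71.5
52.5 dx 4.9 dz -1.7  total 75.6 73.2
55.0 dx 5.0 dz -1.5  total 80.5 74.7
57.5 dx 5.0 dz -1.3  total 85.6 76.0
60.0 dx 5.1 dz -1.0  total 90.6 77.0
```

The opening is 17.9 mm, which matches the 18 mm tab. I'll lift along the arc to 30° and check forces.

>>> {"api": "carry_out", "payload": {"plan": [[[0.0019,0,-0.0048],[0,0,0],255],[[0.0021,0,-0.0048],[0,0,0],255],[[0.0023,0,-0.0047],[0,0,0],255],[[0.0025,0,-0.0046],[0,0,0],255],[[0.0027,0,-0.0045],[0,0,0],255],[[0.0029,0,-0.0043],[0,0,0],255],[[0,0,0],[0,0,0],255]]}}

```text
time_s: 9.82
tcp_pos: [0.5154, 0.0739, 0.3427]
eef_rot: [180.0, 0.1, 18.4]
contact_force: [-1.2, -6.2, -2.2]
gripper_width: 0.0179
```

>>> {"api": "carry_out", "payload": {"plan": [[[0.003,0,-0.0042],[0,0,0],255],[[0.0032,0,-0.0041],[0,0,0],255],[[0.0034,0,-0.0039],[0,0,0],255],[[0.0036,0,-0.0038],[0,0,0],255],[[0.0037,0,-0.0036],[0,0,0],255],[[0.0039,0,-0.0034],[0,0,0],255],[[0,0,0],[0,0,0],255]]}}

```text
time_s: 10.4
tcp_pos: [0.5353, 0.0807, 0.3659]
eef_rot: [180.0, 0.0, 18.4]
contact_force: [-3.8, -4.5, 0.5]
gripper_width: 0.0176
```

>>> {"api": "carry_out", "payload": {"plan": [[[0.004,0,-0.0033],[0,0,0],255],[[0.0042,0,-0.0031],[0,0,0],255],[[0.0043,0,-0.0029],[0,0,0],255],[[0.0044,0,-0.0027],[0,0,0],255],[[0.0045,0,-0.0025],[0,0,0],255],[[0.0046,0,-0.0023],[0,0,0],255],[[0,0,0],[0,0,0],255]]}}

```text
time_s: 10.98
tcp_pos: [0.5605, 0.0893, 0.3829]
eef_rot: [180.0, -0.1, 18.4]
contact_force: [-4.3, -2.8, 2.3]
gripper_width: 0.0183
```

>>> {"api": "carry_out", "payload": {"plan": [[[0.0047,0,-0.0021],[0,0,0],255],[[0.0048,0,-0.0019],[0,0,0],255],[[0.0049,0,-0.0017],[0,0,0],255],[[0.005,0,-0.0015],[0,0,0],255],[[0.005,0,-0.0013],[0,0,0],255],[[0.0051,0,-0.001],[0,0,0],255],[[0,0,0],[0,0,0],255],[[0,0,0],[0,0,0],255],[[0,0,0],[0,0,0],255]]}}

```text
time_s: 11.73
tcp_pos: [0.5882, 0.0987, 0.392]
eef_rot: [-180.0, -0.1, 18.4]
contact_force: [-1.6, 2.4, 2.0]
gripper_width: 0.0177
```

```bash
python3 - <<'E'
from h import *
s=r.get_state();print(s["tcp_pos"],s["contact_force"],s["gripper_width"],s["eef_rot"])
d=s["tcp_pos"]-[.5019,.0695,.3146]; t=np.radians(18.4); dx=d[0]*np.cos(t)+d[1]*np.sin(t)
print("dx dz",dx,d[2],"lid deg",np.degrees(np.arctan2(.0405+d[2],.112-dx)-np.arctan2(.0405,.112)), "radius",np.hypot(.0405+d[2],.112-dx))
a=r.capture("side")[:,:,::-1];b=r.capture("top")[:,:,::-1]
# predicted lid corners for 60 deg
p=[.5734,.0139,t]
for th in(55,60,65):
    q=np.radians(th);L=[]
    for y in(.01,.14):
        for u in((-.136,.005),): L.append([.06+u[0]*np.cos(q)+u[1]*np.sin(q),y,.114-u[0]*np.sin(q)+u[1]*np.cos(q)])
    print(th,proj("side",W(p,L)).round(1),proj("top",W(p,L)).round(1))
cv2.imwrite('pics/a4.png',np.hstack([cv2.resize(a[160:400,200:400],None,fx=2,fy=2,interpolation=2),cv2.resize(b[130:370,150:350],None,fx=2,fy=2,interpolation=2)]))
E
```

```text
[0.58816197 0.09866877 0.39195354] [-1.6460729   2.37741944  2.04768642] 0.01766984228732474 [-1.79969636e+02 -9.68675787e-02  1.83904533e+01]
dx dz 0.09105901109612326 0.07735353525957445 lid deg 60.0441161716094 radius 0.1196995438147199
55 [[309.  197.9]
 [317.9 250.4]] [[295.9 226.9]
 [217.7 253.9]]
60 [[303.4 195.9]
 [311.8 248.5]] [[293.5 220.6]
 [214.7 247.8]]
65 [[297.5 194.2]
 [305.4 247. ]] [[291.1 213.9]
 [211.8 241.4]]
```

View pics/a4.png

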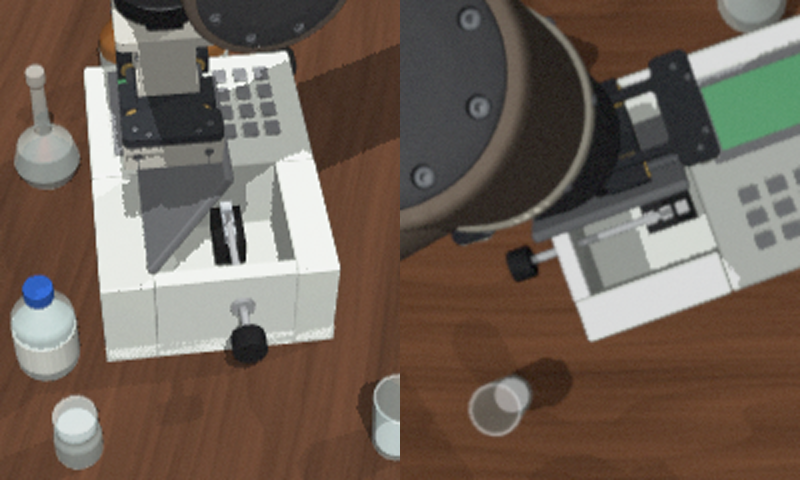

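By kinematics the lid is at 60.0°, with the arc radius matching and low forces. The side view shows the open lid's front-left corner near (316,251), and the top view shows it near (217,247). I'll cross-check by calibrating out the pose bias against the closed-lid picture.

```bash
python3 - <<'E'
from h import *
p=[.5734,.0139,np.radians(18.4)]
for th in(0,57,60,63):
    q=np.radians(th)
    L=[[.06-.136*np.cos(q)+h*np.sin(q),.14,.114+.136*np.sin(q)+h*np.cos(q)] for h in(.008,-.002)]
    print(th,proj("side",W(p,L)).round(1).tolist(),proj("top",W(p,L)).round(1).tolist())
a=r.capture("side")[:,:,::-1];b=r.capture("top")[:,:,::-1];a0=cv2.imread("pics/side0.png");b0=cv2.imread("pics/top0.png")
f=lambda im,x,y:cv2.resize(im[y:y+40,x:x+50],None,fx=7,fy=7,interpolation=cv2.INTER_CUBIC)
cv2.imwrite("pics/a5.png",np.vstack([np.hstack([f(a0,325,270),f(b0,220,255)]),np.hstack([f(a,290,230),f(b,200,225)])]))
print(r.get_state()["tcp_pos"])
E
```

```text
0 [[351.1, 287.0], [350.8, 290.5]] [[241.9, 283.6], [242.8, 282.9]]
57 [[314.0, 249.1], [318.9, 250.9]] [[215.8, 250.0], [218.3, 254.9]]
60 [[310.3, 248.0], [315.4, 249.6]] [[214.0, 246.3], [216.5, 251.4]]
63 [[306.4, 247.1], [311.7, 248.5]] [[212.2, 242.4], [214.7, 247.7]]
[0.5879331  0.09860086 0.39187647]
```

View pics/a5.png

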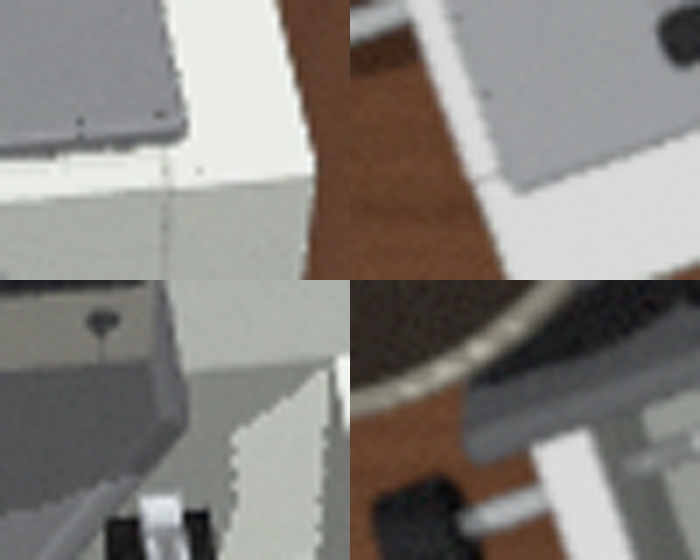

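With the bias removed, both views put the lid at 60° to within about 1°: side corner (316.7,249.3) against a predicted (316.0,250.9), and top (217.6,251) against (218.5,250.9). I'm handing in while holding.

```bash
python3 - <<'E'
from plant import r
s=r.get_state();print(s["time_s"],s["tcp_pos"],s["gripper_width"],s["contact_force"]);print(r.close_job())
E
```

```text
11.9333 [0.5879331  0.09860086 0.39187647] 0.017908167502604745 [-3.00140939  3.91543879  2.23456286]
the job is handed in; nothing more can be done
None
```

The rod is fully home and the lid is being held open at 60°. I handed the job in at 11.9 s, with the gripper still holding the tab.

- **Rod:** With the lid shut, I pushed the knob in about 28 mm against roughly 2–3 N of friction. At the stop the force rose sharply to about 30 N with almost no further movement. I then backed straight off and did not touch the rod again.
- **Lid:** I pinched the tab at 30 N; the opening read 17.9 mm against the tab's 18 mm. I raised the lid along its arc.
- **Angle check:** The arm's position gives 60.0°. The lid corner in both camera views agrees to about 1° once the pose offset seen with the lid closed is taken out. Before that correction, a rough reading of the side view suggested about 56°.
- **Glassware and bottles:** Nothing around the photometer appears to have moved in the pictures, and I planned the paths to stay clear of it. The two amber bottles and the bulb were partly hidden or out of frame in the later views, so I did not check them there.

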